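Put the amber standards away in the light-tight cabinet

TASK

Put the light-sensitive standards away: slide the bottle tray fully home into the bench cabinet with both amber bottles still standing on it, then shut the cabinet light-tight, the left leaf with the rebated edge first and the right leaf last, so that its flange laps over the left one and both are fully shut. Leave the other things standing about where they are.

Things in the scene. Friction and masses are not known exactly. Their poses are not given: they have to be found in the camera images.
- cabinet: low grey steel bench cabinet, fixed, 170 deep (x) x 300 wide (y) x 142 high; origin at the centre of its underside; -x points out of its open front, +y to the left as seen by the robot, z up. Front edge of the body at x = -85 mm, interior 284 wide, roof underside at 136 mm. Two slate-blue leaves 20 thick hang in front of it, 10 to 136 mm above the worktop
- lap (a point): point on the centre line of the shut leaves' outer face, 75 mm above the worktop. Here the leaves' edges are half-lapped 16 mm: the rear half of the left leaf's edge (tongue with black seal strip) goes under the front half of the right leaf's edge (flange). Shut in the wrong order, the left leaf strikes the flange and stands about 20 mm proud
- tray (a joint): how far the steel bottle tray stands out along the cabinet's -x, m; 0 = fully home (hard stop), up to 0.11. At 0 its front is 2 mm behind the cabinet body's front edge: tilt the fingers forward under the roof edge. It stays where left; about 2 N move it slowly. Tray 190 wide x 150 deep, floor top 20.5 mm above the worktop, rims 18 mm
- tray_front (a point): point in the middle of the flat front of the tray, 65 mm above the worktop; the front extends 95 mm to each side of it, 48 mm below and 21 mm above
- rebated_leaf (a joint): opening angle of the left leaf, rad; 0 = fully shut (hard stop), 1.57 = standing straight out of the front, up to 1.9. Hinge friction 0.07 N m: it stays where it is left
- rebated_hinge (a point): point on the left leaf's vertical hinge line, 100 mm above the worktop; at cabinet x = -107, y = +149 mm. The leaf's outer face contains this line
- rebated_face (a point): point on the left leaf's outer face, 85 mm from the hinge line, 100 mm above the worktop (36 below its upper edge). Its axes turn with the leaf: +x from outer to inner face, -y from hinge to free edge. The outer face runs 3 to 138 mm from the hinge; beyond it the tongue, stepped back 11 mm, runs to 157 mm. No handle
- flanged_leaf (a joint): opening angle of the right leaf, rad; 0 = fully shut (hard stop), 1.57 = straight out, up to 1.9. Friction as the left leaf
- flanged_hinge (a point): point on the right leaf's vertical hinge line, 100 mm above the worktop; at cabinet x = -107, y = -149 mm. The leaf's outer face contains this line
- flanged_face (a point): point on the right leaf's outer face, 85 mm from the hinge line, 100 mm above the worktop. Its own +x points from outer to inner face, +y from hinge to free edge. The face with its flange runs 3 to 157 mm from the hinge. A black upright pull, 9 mm bar, reaches 31 mm off the face at 124 mm from the hinge, 44 to 102 mm above the worktop
- amber_low: amber reagent bottle with black cap, 60 across x 92 high, standing loose on the tray; origin at the centre of its underside, z up
- amber_tall: amber reagent bottle with black cap, 64 across x 103 high, standing loose on the tray; origin at the centre of its underside, z up
- cup: bystander: clear plastic sample cup, 64 across x 71 high, right front; origin under its centre
- wash_bottle: bystander: wash bottle with blue cap and bent spout, 207 high, right front; origin under its middle
- dish: bystander: small culture dish, 58 across x 14 high, left front; origin under its centre
Things that resemble listed ones, but are neither listed nor needed, are in the scene too. Leave any yellow look-alike of the amber_low alone.

How it is judged:
By the outcome, as a careful person would: the job done as asked, in the order asked, and still so for the second after the job is handed in, with the robot touching nothing.
It also fails if it takes over 66 s, if anything falls off the work surface, if the arm or the gripper's body presses on something with over 40 N, if the wrist force passes 120 N, or if a joint passes its speed limit or range.

ROBOT

A 7-joint arm with a two-finger parallel gripper is mounted at the origin on a cart in front of the work surface, level with it; the furniture and walls round the work are solid. World frame = base frame: x ahead of the robot, y to its left, z up, the work surface at z = 0. Lengths are in m, angles in rad, forces in N, time in s.
With the tool pointing down it reaches from about 0.425 to 0.825 m from the base axis. Payload 3.6 kg.
Tool frame: the origin (TCP) lies at the very end of the fingers, on their centre line; the grasp point (between the pads) lies 19 mm behind it; x points along the fingers, z is the direction in which the jaws open and shut, and the axes are right-handed (so a half turn about x gives the same grasp; the last joint's range is limited). The gripper opens to 93 mm and grips with 3 to 60 N. Pads are 15 mm wide; open, the fingers measure 128 mm over their backs; the gripper's body (75 mm by 188 mm) begins 65 mm behind the grasp point.
Start: joints at [-1.325, 0.615, -0.013, 1.423, 0.008, 1.103, -0.04], TCP at [0.175, 0.626, 0.219] pointing down, gripper open.
Joint ranges: [-3.12, 3.12], [-0.3, 2.06], [-1.34, 1.32], [0.26, 2.42], [-1.36, 4.5], [0.01, 1.98], [-2.84, 2.84]. Speed limits (rad/s): [2.79, 2.79, 3.14, 3.14, 3.14, 3.14, 3.14].

INTERFACE

Orientations are given as a unit quaternion [x, y, z, w].
In Python, from cell import env, optics gives the robot as it stands. The module is installed in compiled form; this text tells all that it offers.
- The arm moves only by the tool apply_moves, never from a script. Its argument "steps" is a list of rows, each an object with "delta_rot": the turn, a rotation vector about the tool's x, y, z in degrees, a list of three; "translation": the shift along the tool's x, y, z in m, a list of three; "hand": the opening, from 0 (shut) to 1 (fully open). In form: [{"delta_rot": [wx, wy, wz], "translation": [tx, ty, tz], "hand": hand}, ...]. A call has 1 to 20 rows; each row shifts and turns the commanded pose from where the row before left it, along the tool's axes as they then stand; what a row does not reach is not made up. A row lasts 1/10 s, in which the tool goes at most 50 mm and 8.59 degrees, less where a joint would pass 70% of its speed; a pose out of reach is approached as far as the arm can. A call is refused whole if a number of a shift passes 0.05 or a number of a turn 8.59, either way. A call with a gripper value outside its range is refused whole. The fingers move at their own pace and stop on an object; "squeeze" is the grip in N (left out, the last holds). Time passes only in rows, so rows that do not move let the fingers close. It gives the time, the measured TCP pose, the force and the opening at its end, in the units of the state.
- env.get_state(): the state, without advancing time (a new reading comes with each control period).
- optics.grab_frame(name): name is "side" or "top"; returns (picture, depth): 480x640x3 uint8, red, green, blue; 480x640 float32, m along the optical axis (not along the pixel's ray), 0 where there is no reading.
- optics.get_calibration(name): a dict with "mtx" (3x3 intrinsics, pixels), "camera_from_world" (4x4, takes a point from world to camera coordinates). Camera axes: x right, y up, looking along -z (the intrinsics and any distortion apply to the point x, -y, -z); pixel columns grow to the right and rows downward; lengths in m; the calibration is good to about 2 mm. A picture is of the moment at which its call begins. get_calibration takes no time and is no camera call.
- env.sign_off(): hands the job in, once; it reports no verdict.
The state is a dict: "time_s": time; "joints": joint angles; "dq": joint speeds; "joint_efforts": joint torques, N m; "tcp_pos": TCP position; "orientation": TCP orientation; "force": force on the tool from outside, world axes, zero at the start; "torque": the same for the moment, N m; "finger_gap": finger opening in m.
Only numpy, scipy, OpenCV 4.12 (cv2) and the standard library are available. Lean on these libraries where they do the work, as an engineer would, in place of code of your own. Each camera call takes 0.05 s, during which the arm holds its last target. There are 200 camera calls.

## Working session

There is one attempt and no reset: what is moved stays moved. The work goes in short steps, Python scripts to look and compute and a tool call to move; the robot and the scene stay as the last step left them, time stands still between calls to the robot, and variables do not carry over. Pictures are saved under pics/ and viewed, about 8 in all and at most 12, crops included, and the job is handed in when it is done.

Besides the shell and the picture viewer there is one more tool, called after "Request:" as name(argument=value, ...) on one line, values as JSON. apply_moves: Moves the arm, as the interface text tells. Its arguments: {"type":"object","properties":{"steps":{"type":"array"},"squeeze":{"type":"number"}},"required":["steps"]}

```bash
mkdir -p pics; ls
python3 - <<'E'
from cell import env, optics
import cv2,numpy as np
print(env.get_state())
for n in("side","top"):
    p,d=optics.grab_frame(n); cv2.imwrite(f"pics/{n}0.png",p[:,:,::-1]); np.savez(f"{n}0.npz",p=p,d=d)
    c=optics.get_calibration(n); print(n,{k:np.round(v,4).tolist() if hasattr(v,'shape') or isinstance(v,list) else v for k,v in c.items()})
E
```

```text
pics
{'time_s': 0.0, 'joints': array([-1.32447986,  0.61590132, -0.01259058,  1.42492051,  0.00810847,
        1.10341149, -0.04041492]), 'dq': array([-3.74319025e-04, -9.47283917e-05, -4.83833597e-04,  4.06403734e-04,
       -7.96410982e-04, -1.30362193e-03,  8.01262804e-04]), 'joint_efforts': array([ 3.27936887e-04, -4.58931863e+01,  2.09321561e-01, -1.65747803e+01,
       -6.10335055e-02,  2.03673297e-02,  2.23345223e-04]), 'tcp_pos': array([0.17492891, 0.6251779 , 0.21748573]), 'orientation': array([-0.42794239,  0.5640568 ,  0.42680155,  0.56262392]), 'force': array([ 0.8465973 , -0.03216658, -0.17328483]), 'torque': array([-0.02476153,  0.02089752, -0.00789354]), 'finger_gap': 0.09320201786058185}
side {'mtx': [[499.9264, 0.0, 321.6905], [0.0, 499.9264, 238.3121], [0.0, 0.0, 1.0]], 'camera_from_world': [[0.7016, -0.7124, -0.0158, -0.4981], [0.455, 0.4309, 0.7793, -0.2566], [-0.5484, -0.5539, 0.6265, -1.3152], [0.0, 0.0, 0.0, 1.0]]}
top {'mtx': [[453.4272, 0.0, 315.0835], [0.0, 453.4272, 234.0563], [0.0, 0.0, 1.0]], 'camera_from_world': [[0.0269, -0.9996, 0.0085, -0.1579], [0.9899, 0.0278, 0.1387, -0.5407], [-0.1389, 0.0047, 0.9903, -1.1227], [0.0, 0.0, 0.0, 1.0]]}
```

View pics/side0.png

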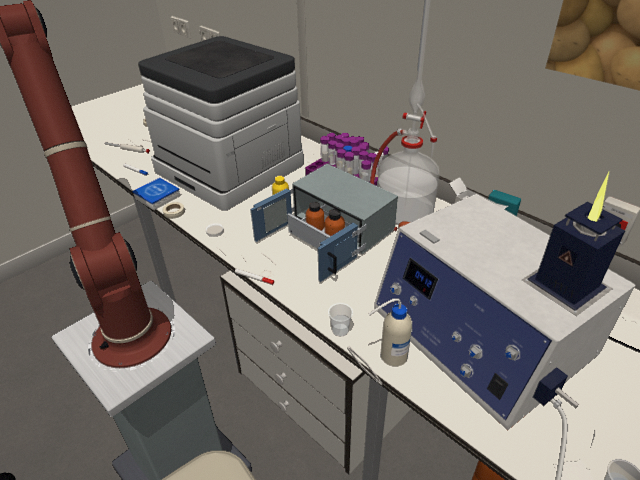

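View pics/top0.png

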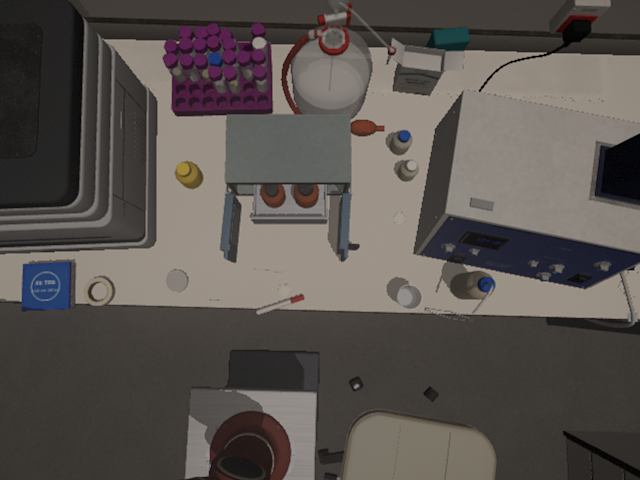

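The side view shows the open cabinet at about (345,205), its leaves at (270,215) and (338,255), and the amber bottles at (315,215) and (335,222). In the top view the roof is at (288,150), the leaves at (230,227) and (345,227), the bottles at (272,193) and (305,193), and the tray front at about row 215. Look-alikes for the bottles: the yellow bottle at top (188,174) and the fallen orange bottle at (365,128). The two on the tray are the right ones.

```bash
cat > h.py <<'E'
import numpy as np,cv2
from cell import env,optics
def cloud(n,d):
    c=optics.get_calibration(n);K=np.array(c["mtx"]);T=np.linalg.inv(np.array(c["camera_from_world"]))
    v,u=np.mgrid[:480,:640]
    P=np.stack([(u-K[0,2])/K[0,0]*d,-(v-K[1,2])/K[1,1]*d,-d,np.ones_like(d)],-1)@T.T
    P=P[...,:3]; P[d==0]=np.nan; return P
def px(n,p):
    c=optics.get_calibration(n);K=np.array(c["mtx"]);q=np.array(c["camera_from_world"])@np.r_[p,1]
    return K[0,0]*q[0]/-q[2]+K[0,2], K[1,1]*-q[1]/-q[2]+K[1,2]
E
python3 - <<'E'
from h import *
print("dist keys",optics.get_calibration("top").keys())
f=np.load("top0.npz");P=cloud("top",f["d"]);p=f["p"]
for (u,v) in [(288,150),(400,220),(229,227),(344,227),(272,193),(305,193),(290,215),(177,280),(408,296),(188,174)]:
    print((u,v),np.round(P[v,u],3),p[v,u])
box=np.zeros((480,640),bool);box[100:270,205:375]=1
r=box&(abs(P[...,2]-.142)<.008)
m=(r).astype(np.uint8); k,l,s,_=cv2.connectedComponentsWithStats(m)
i=1+np.argmax(s[1:,4]); Q=P[l==i]
print("roof",s[i],cv2.minAreaRect((Q[:,:2]*1000).astype(np.float32)),cv2.boxPoints(cv2.minAreaRect((Q[:,:2]*1000).astype(np.float32))).round(1),np.median(Q[:,2]))
for nm,a,b in (("L",210,243),("R",333,362)):
    bb=np.zeros_like(box);bb[186:265,a:b]=1
    q=P[bb&(abs(P[...,2]-.136)<.006)]
    print(nm,len(q),cv2.minAreaRect((q[:,:2]*1000).astype(np.float32)),cv2.boxPoints(cv2.minAreaRect((q[:,:2]*1000).astype(np.float32))).round(1))
bb=np.zeros_like(box);bb[170:225,245:333]=1
q=P[bb&(abs(P[...,2]-.086)<.004)];print("tray rim",len(q),np.nanpercentile(q,[2,50,98],axis=0).round(3))
for nm,a,b in (("bl",255,290),("br",290,325)):
    bb=np.zeros_like(box);bb[183:215,a:b]=1
    q=P[bb&(P[...,2]>.084)&(P[...,2]<.11)];print(nm,len(q),np.nanpercentile(q,[2,50,98],axis=0).round(3))
t=p[105:270,205:375,::-1];cv2.imwrite("pics/crop1.png",cv2.resize(t,None,fx=4,fy=3.6,interpolation=cv2.INTER_CUBIC))
E
```

```text
dist keys dict_keys(['mtx', 'camera_from_world'])
(288, 150) [ 0.732 -0.072  0.14 ] [93 95 91]
(400, 220) [ 0.595 -0.369 -0.005] [161 153 142]
(229, 227) [0.542 0.06  0.134] [77 85 93]
(344, 227) [ 0.55  -0.21   0.135] [80 88 98]
(272, 193) [ 0.632 -0.036  0.113] [60 55 53]
(305, 193) [ 0.632 -0.116  0.124] [52 49 46]
(290, 215) [ 0.596 -0.076  0.021] [81 80 78]
(177, 280) [0.419 0.208 0.015] [134 126 120]
(408, 296) [ 0.394 -0.382  0.034] [145 141 139]
(188, 174) [0.681 0.179 0.085] [73 62 39]
roof [ 225  115  127   70 8659] ((734.8668823242188, -72.91958618164062), (172.88121032714844, 300.8033142089844), 1.7072172164916992) [[ 644.    74.8]
 [ 652.9 -225.8]
 [ 825.7 -220.7]
 [ 816.8   80. ]] 0.14147397711605847
L 543 ((545.5505981445312, 65.65524291992188), (22.026756286621094, 153.5774688720703), 88.13916015625) [[468.4  57.1]
 [621.9  52.2]
 [622.7  74.2]
 [469.2  79.2]]
R 516 ((555.6544189453125, -212.07977294921875), (21.152324676513672, 153.07089233398438), 87.83706665039062) [[ 478.8 -219.8]
 [ 631.7 -225.5]
 [ 632.5 -204.4]
 [ 479.6 -198.6]]
tray rim 352 [[ 0.571 -0.163  0.082]
 [ 0.618 -0.055  0.087]
 [ 0.657  0.008  0.09 ]]
bl 199 [[ 0.617 -0.058  0.084]
 [ 0.631 -0.038  0.089]
 [ 0.656 -0.008  0.11 ]]
br 255 [[ 0.617 -0.147  0.085]
 [ 0.632 -0.118  0.094]
 [ 0.659 -0.088  0.106]]
```

View pics/crop1.png

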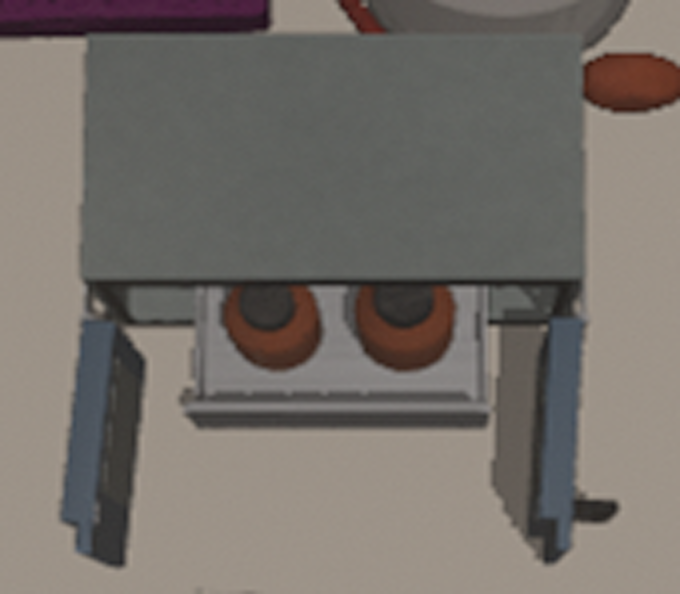

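Crop: both amber bottles stand upright on the tray, which is about 75 mm out. The left leaf has the step at its end, and the right leaf has the pull at crop (600,510).

Cabinet centre is about (0.735, -0.073) with a yaw of +1.7°. The leaf hinges fit within 1–2 mm.

```bash
cat >> h.py <<'E'
from scipy.spatial.transform import Rotation as R
def show():
    s=env.get_state();r=R.from_quat(s["orientation"])
    print("t",round(s["time_s"],2),"tcp",np.round(s["tcp_pos"],4),"F",np.round(s["force"],1),"gap",round(s["finger_gap"],3));print("q",np.round(s["joints"],2));print(np.round(r.as_matrix(),3));return s,r
YAW=np.deg2rad(1.7);C0=np.array([.7349,-.0729]);Rc=np.array([[np.cos(YAW),-np.sin(YAW)],[np.sin(YAW),np.cos(YAW)]])
def cw(x,y): return C0+Rc@np.array([x,y])
def wc(P): return (np.asarray(P)[...,:2]-C0)@Rc
E
python3 - <<'E'
from h import *
s,r=show()
f=np.load("top0.npz");P=cloud("top",f["d"])
for (xa,xb,ya,yb) in [(.2,.45,.2,.7),(.45,.55,.2,.7),(.55,.9,.2,.7),(.2,.6,-.2,.2),(.3,.45,-.6,-.2),(.45,.65,-.35,-.24)]:
    m=(P[...,0]>xa)&(P[...,0]<xb)&(P[...,1]>ya)&(P[...,1]<yb)
    q=P[m]; print((xa,xb,ya,yb),np.nanmax(q[:,2]).round(3), np.nanmin(q[q[:,2]>.03],axis=0).round(3) if (q[:,2]>.03).any() else '', np.nanmax(q[q[:,2]>.03],axis=0).round(3) if (q[:,2]>.03).any() else '')
# tray front in both views, cabinet frame
for n in ("top","side"):
    f=np.load(n+"0.npz");P=cloud(n,f["d"]);c=wc(P)
    m=(abs(c[...,1])<.08)&(c[...,0]>-.2)&(c[...,0]<-.10)&(P[...,2]>.03)&(P[...,2]<.095)
    print(n,m.sum(),np.percentile(c[m][:,0],[2,10,25,50]).round(3),np.percentile(P[m][:,2],[2,98]).round(3))
tgt=R.from_matrix(np.array([[0,-1,0],[0,0,1],[-1,0,0]],float))
for k in(1,-1):
    t=R.from_matrix(np.array([[0,-k,0],[0,0,k],[-1,0,0]],float)); print(k,np.round((r.inv()*t).as_rotvec(degrees=True),2))
E
```

```text
t 0.1 tcp [0.1749 0.6253 0.2176] F [ 0.3 -0.2 -0.2] gap 0.093
q [-1.32  0.62 -0.01  1.42  0.01  1.1  -0.04]
[[-0.001 -0.963  0.269]
 [-0.002  0.269  0.963]
 [-1.    -0.    -0.002]]
(0.2, 0.45, 0.2, 0.7) 0.043 [0.331 0.466 0.03 ] [0.45  0.595 0.043]
(0.45, 0.55, 0.2, 0.7) 0.432 [0.45  0.271 0.03 ] [0.55  0.657 0.432]
(0.55, 0.9, 0.2, 0.7) 0.435 [0.55 0.2  0.03] [0.9   0.44  0.435]
(0.2, 0.6, -0.2, 0.2) 0.142 [ 0.467 -0.2    0.03 ] [0.6   0.078 0.142]
(0.3, 0.45, -0.6, -0.2) 0.209 [ 0.357 -0.562  0.03 ] [ 0.45  -0.347  0.209]
(0.45, 0.65, -0.35, -0.24) 0.109 [ 0.505 -0.249  0.044] [ 0.514 -0.24   0.109]
top 851 [-0.163 -0.163 -0.162 -0.156] [0.032 0.094]
side 922 [-0.166 -0.165 -0.163 -0.161] [0.032 0.094]
1 [-15.63  -0.13  -0.02]
-1 [ 1.6437e+02 -2.0000e-02  1.9000e-01]
```

Request:
apply_moves(steps=[{"delta_rot": [-8.59, 0, 0], "translation": [0, 0, 0], "hand": 0}, {"delta_rot": [-8.59, 0, 0], "translation": [0, 0, 0], "hand": 0}, {"delta_rot": [0, 0, 0], "translation": [0, -0.0146, -0.0348], "hand": 0}, {"delta_rot": [0, 0, 0], "translation": [0, -0.0146, -0.0348], "hand": 0}, {"delta_rot": [0, 0, 0], "translation": [0, -0.0146, -0.0348], "hand": 0}, {"delta_rot": [0, 0, 0], "translation": [0, -0.0146, -0.0348], "hand": 0}, {"delta_rot": [0, 0, 0], "translation": [0, -0.0146, -0.0348], "hand": 0}, {"delta_rot": [0, 0, 0], "translation": [0, -0.0146, -0.0348], "hand": 0}, {"delta_rot": [0, 0, 0], "translation": [0, -0.0146, -0.0348], "hand": 0}, {"delta_rot": [0, 0, 0], "translation": [0, -0.0146, -0.0348], "hand": 0}, {"delta_rot": [0, 0, 0], "translation": [0, -0.014, -0.032], "hand": 0}, {"delta_rot": [0, 0, 0], "translation": [0, -0.014, -0.032], "hand": 0}, {"delta_rot": [0, 0, 0], "translation": [0, -0.014, -0.032], "hand": 0}, {"delta_rot": [0, 0, 0], "translation": [0, -0.014, -0.032], "hand": 0}, {"delta_rot": [0, 0, 0], "translation": [0, -0.014, -0.032], "hand": 0}, {"delta_rot": [0, 0, 0], "translation": [0, -0.014, -0.032], "hand": 0}, {"delta_rot": [0, 0, 0], "translation": [0, -0.014, -0.032], "hand": 0}, {"delta_rot": [0, 0, 0], "translation": [0, -0.014, -0.032], "hand": 0}], squeeze=20)

```text
time_s: 1.9
tcp_pos: [0.4184, 0.0965, 0.2185]
orientation: [-0.507, 0.493, 0.507, 0.493]
force: [0.2, 0.3, -0.6]
finger_gap: 0.0004
```

```bash
python3 -c "
from h import *
s,r=show();print(wc(s['tcp_pos']))"
```

```text
t 1.9 tcp [0.4184 0.0965 0.2185] F [ 0.2  0.3 -0.6] gap 0.0
q [-0.31  0.28  0.04  2.02 -0.01  0.84  1.34]
[[-0.    -1.    -0.027]
 [-0.    -0.027  1.   ]
 [-1.     0.    -0.   ]]
[-0.31129702  0.17875866]
```

Request:
apply_moves(steps=[{"delta_rot": [0, 0, 0], "translation": [0, -0.01, -0.0224], "hand": 0}, {"delta_rot": [0, 0, 0], "translation": [0, -0.01, -0.0224], "hand": 0}, {"delta_rot": [0, 0, 0], "translation": [0, -0.01, -0.0224], "hand": 0}, {"delta_rot": [0, 0, 0], "translation": [0, -0.01, -0.0224], "hand": 0}, {"delta_rot": [0, 0, 0], "translation": [0, -0.01, -0.0224], "hand": 0}, {"delta_rot": [0, 0, 0], "translation": [0, -0.01, -0.0224], "hand": 0}, {"delta_rot": [0, 0, 0], "translation": [0, -0.01, -0.0224], "hand": 0}, {"delta_rot": [0, 0, 0], "translation": [0, -0.01, -0.0224], "hand": 0}, {"delta_rot": [0, 0, -6.25], "translation": [0, 0, 0], "hand": 0}, {"delta_rot": [0, 0, -6.25], "translation": [0, 0, 0], "hand": 0}, {"delta_rot": [0, 0, -6.25], "translation": [0, 0, 0], "hand": 0}, {"delta_rot": [0, 0, -6.25], "translation": [0, 0, 0], "hand": 0}, {"delta_rot": [0, 0, 0], "translation": [0.0286, 0.0134, 0], "hand": 0}, {"delta_rot": [0, 0, 0], "translation": [0.0286, 0.0134, 0], "hand": 0}, {"delta_rot": [0, 0, 0], "translation": [0.0286, 0.0134, 0], "hand": 0}, {"delta_rot": [0, 0, 0], "translation": [0.0286, 0.0134, 0], "hand": 0}, {"delta_rot": [0, 0, 0], "translation": [0.0286, 0.0134, 0], "hand": 0}, {"delta_rot": [0, 0, 0], "translation": [0, 0, 0], "hand": 0}])

```text
time_s: 3.7
tcp_pos: [0.5105, -0.0822, 0.1114]
orientation: [0.593, -0.379, -0.399, -0.587]
force: [-0.1, 0.3, -0.4]
finger_gap: 0.0003
```

```bash
python3 -c "
from h import *
s,r=show();print(wc(s['tcp_pos']))"
```

```text
t 3.7 tcp [ 0.5105 -0.0822  0.1114] F [-0.1  0.3 -0.4] gap 0.0
q [ 0.28  0.47 -0.15  2.27 -0.82  0.01  2.58]
[[ 0.394 -0.918 -0.028]
 [ 0.018 -0.022  1.   ]
 [-0.919 -0.395  0.008]]
[-0.22455747 -0.00266914]
```

Request:
apply_moves(steps=[{"delta_rot": [0, 0, 3], "translation": [0, 0, 0], "hand": 0}, {"delta_rot": [0, 0, 3], "translation": [0, 0, 0], "hand": 0}, {"delta_rot": [0, 0, 3], "translation": [0, 0, 0], "hand": 0}, {"delta_rot": [0, 0, 3], "translation": [0, 0, 0], "hand": 0}, {"delta_rot": [0, 0, 3], "translation": [0, 0, 0], "hand": 0}])

```text
time_s: 4.2
tcp_pos: [0.5098, -0.0822, 0.1131]
orientation: [0.54, -0.454, -0.472, -0.529]
force: [-0.5, 0.4, -0.5]
finger_gap: 0.0005
```

```bash
python3 -c "
from h import *
s,r=show();print(wc(s['tcp_pos']))"
```

```text
t 4.2 tcp [ 0.5098 -0.0822  0.1131] F [-0.5  0.4 -0.5] gap 0.0
q [-0.19  0.54  0.48  2.06 -0.59  0.52  2.31]
[[ 0.142 -0.989 -0.03 ]
 [ 0.009 -0.029  1.   ]
 [-0.99  -0.142  0.005]]
[-0.22524612 -0.00258465]
```

Request:
apply_moves(steps=[{"delta_rot": [0, 0, 0], "translation": [0.011, -0.0065, 0], "hand": 0}, {"delta_rot": [0, 0, 0], "translation": [0.011, -0.0065, 0], "hand": 0}, {"delta_rot": [0, 0, 0], "translation": [0.011, -0.0065, 0], "hand": 0}, {"delta_rot": [0, 0, 0], "translation": [0.011, -0.0065, 0], "hand": 0}, {"delta_rot": [0, 0, 0], "translation": [0.011, -0.0065, 0], "hand": 0}, {"delta_rot": [0, 0, 0], "translation": [0, 0, 0], "hand": 0}])

```text
time_s: 4.8
tcp_pos: [0.5509, -0.0804, 0.0611]
orientation: [0.54, -0.453, -0.472, -0.53]
force: [-0.3, -0.0, 0.9]
finger_gap: 0.0006
```

```bash
python3 -c "
from h import *
s,r=show();print(wc(s['tcp_pos']))"
```

```text
t 4.8 tcp [ 0.5509 -0.0804  0.0611] F [-0.3 -0.   0.9] gap 0.001
q [-0.14  0.67  0.4   1.99 -0.66  0.46  2.35]
[[ 0.143 -0.989 -0.03 ]
 [ 0.012 -0.028  1.   ]
 [-0.99  -0.144  0.007]]
[-0.18415611 -0.00204915]
```

Request:
apply_moves(steps=[{"delta_rot": [0, 0, 0], "translation": [0.0003, -0.002, 0], "hand": 0}, {"delta_rot": [0, 0, 0], "translation": [0.0003, -0.002, 0], "hand": 0}, {"delta_rot": [0, 0, 0], "translation": [0.0005, -0.003, 0], "hand": 0}, {"delta_rot": [0, 0, 0], "translation": [0.0005, -0.003, 0], "hand": 0}, {"delta_rot": [0, 0, 0], "translation": [0.0006, -0.004, 0], "hand": 0}, {"delta_rot": [0, 0, 0], "translation": [0.0006, -0.004, 0], "hand": 0}, {"delta_rot": [0, 0, 0], "translation": [0.0006, -0.004, 0], "hand": 0}, {"delta_rot": [0, 0, 0], "translation": [0.0006, -0.004, 0], "hand": 0}, {"delta_rot": [0, 0, 0], "translation": [0.0006, -0.004, 0], "hand": 0}, {"delta_rot": [0, 0, 0], "translation": [0.0006, -0.004, 0], "hand": 0}, {"delta_rot": [0, 0, 0], "translation": [0.0006, -0.004, 0], "hand": 0}, {"delta_rot": [0, 0, 0], "translation": [0.0006, -0.004, 0], "hand": 0}, {"delta_rot": [0, 0, -1], "translation": [0.0006, -0.004, 0], "hand": 0}, {"delta_rot": [0, 0, -1], "translation": [0.0007, -0.004, 0], "hand": 0}, {"delta_rot": [0, 0, -1], "translation": [0.0007, -0.004, 0], "hand": 0}, {"delta_rot": [0, 0, -1], "translation": [0.0007, -0.004, 0], "hand": 0}, {"delta_rot": [0, 0, 0], "translation": [0, 0, 0], "hand": 0}])

```text
time_s: 6.5
tcp_pos: [0.6093, -0.0788, 0.0625]
orientation: [0.555, -0.433, -0.453, -0.546]
force: [-1.8, -0.1, -1.3]
finger_gap: 0.0
```

```bash
python3 -c "
from h import *
s,r=show();print(wc(s['tcp_pos']))
p,d=optics.grab_frame('side');cv2.imwrite('pics/s1.png',cv2.resize(p[150:310,220:440,::-1],None,fx=3.5,fy=3.5,interpolation=cv2.INTER_CUBIC))"
```

```text
t 6.5 tcp [ 0.6093 -0.0788  0.0625] F [-1.8 -0.1 -1.3] gap 0.0
q [-0.13  0.7   0.38  1.9  -0.7   0.45  2.35]
[[ 0.214 -0.976 -0.029]
 [ 0.013 -0.027  1.   ]
 [-0.977 -0.215  0.007]]
[-0.1256835 -0.0021232]
```

View pics/s1.png

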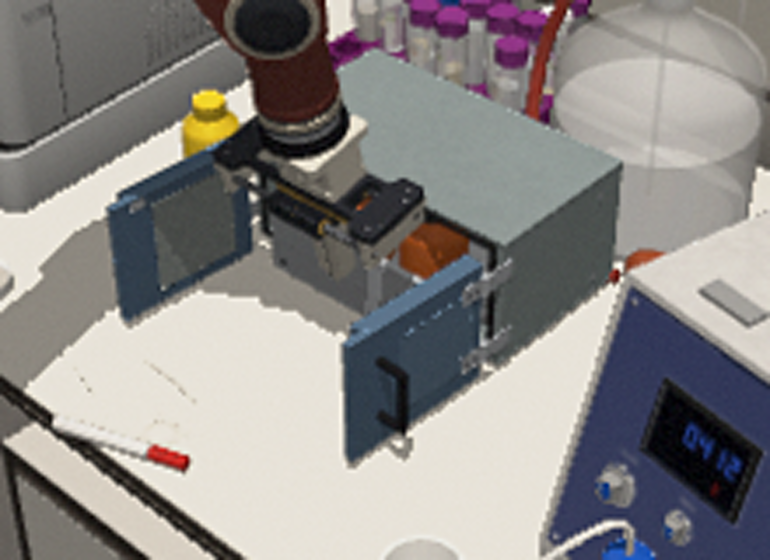

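The fingers are on the tray front at crop (375,290), the bottles still stand, and the leaves haven't moved. I'll push on to the stop.

Request:
apply_moves(steps=[{"delta_rot": [0, 0, -1], "translation": [0.0009, -0.003, 0], "hand": 0}, {"delta_rot": [0, 0, -1], "translation": [0.0011, -0.004, 0], "hand": 0}, {"delta_rot": [0, 0, -1], "translation": [0.0011, -0.004, 0], "hand": 0}, {"delta_rot": [0, 0, -1], "translation": [0.0011, -0.004, 0], "hand": 0}, {"delta_rot": [0, 0, -1], "translation": [0.0012, -0.004, 0], "hand": 0}, {"delta_rot": [0, 0, -1], "translation": [0.0012, -0.004, 0], "hand": 0}, {"delta_rot": [0, 0, -1], "translation": [0.0012, -0.004, 0], "hand": 0}, {"delta_rot": [0, 0, 0], "translation": [0.001, -0.003, 0], "hand": 0}, {"delta_rot": [0, 0, 0], "translation": [0, 0, 0], "hand": 0}])

```text
time_s: 7.45
tcp_pos: [0.6417, -0.0779, 0.0628]
orientation: [0.581, -0.398, -0.418, -0.573]
force: [-1.4, -0.4, -0.5]
finger_gap: 0.0001
```

```bash
python3 -c "
from h import *
s,r=show();print(wc(s['tcp_pos']))"
```

```text
t 7.45 tcp [ 0.6417 -0.0779  0.0628] F [-1.4 -0.4 -0.5] gap 0.0
q [-0.03  0.7   0.23  1.91 -0.79  0.28  2.45]
[[ 0.333 -0.943 -0.03 ]
 [ 0.016 -0.026  1.   ]
 [-0.943 -0.333  0.007]]
[-0.09334449 -0.00225257]
```

Request:
apply_moves(steps=[{"delta_rot": [0, 0, 0], "translation": [0.0007, -0.0019, 0], "hand": 0}, {"delta_rot": [0, 0, 0], "translation": [0.0007, -0.0019, 0], "hand": 0}, {"delta_rot": [0, 0, 0], "translation": [0.0007, -0.0019, 0], "hand": 0}, {"delta_rot": [0, 0, 0], "translation": [0, 0, 0], "hand": 0}])

```text
time_s: 7.85
tcp_pos: [0.6474, -0.0778, 0.0627]
orientation: [0.581, -0.399, -0.418, -0.573]
force: [-1.8, -0.2, 0.5]
finger_gap: 0.0005
```

Request:
apply_moves(steps=[{"delta_rot": [0, 0, 0], "translation": [0.0007, -0.0019, 0], "hand": 0}, {"delta_rot": [0, 0, 0], "translation": [0, 0, 0], "hand": 0}])

```text
time_s: 8.05
tcp_pos: [0.6476, -0.0777, 0.0624]
orientation: [0.58, -0.399, -0.419, -0.573]
force: [-5.5, -0.1, 3.6]
finger_gap: 0.0006
```

Request:
apply_moves(steps=[{"delta_rot": [0, 0, 0], "translation": [0.001, -0.0028, 0], "hand": 0}, {"delta_rot": [0, 0, 0], "translation": [0, 0, 0], "hand": 0}])

```text
time_s: 8.25
tcp_pos: [0.6479, -0.0777, 0.0618]
orientation: [0.579, -0.4, -0.421, -0.572]
force: [-11.2, -1.2, 7.8]
finger_gap: 0.0004
```

Tray is home: force rises against the stop with the TCP at cab x = −87 mm. Retracting and lifting next, then around to the outside of the left leaf.

Request:
apply_moves(steps=[{"delta_rot": [0, 0, 0], "translation": [-0.002, 0.0057, 0], "hand": 0}, {"delta_rot": [0, 0, 0], "translation": [-0.0066, 0.0188, 0], "hand": 0}, {"delta_rot": [0, 0, 2], "translation": [-0.0066, 0.0188, 0], "hand": 0}, {"delta_rot": [0, 0, 2], "translation": [-0.0066, 0.0188, 0], "hand": 0}, {"delta_rot": [0, 0, 2], "translation": [-0.0066, 0.0188, 0], "hand": 0}, {"delta_rot": [0, 0, 2], "translation": [-0.025, -0.006, 0], "hand": 0}, {"delta_rot": [0, 0, 2], "translation": [-0.025, -0.006, 0], "hand": 0}, {"delta_rot": [0, 0, 2], "translation": [-0.025, -0.004, 0], "hand": 0}, {"delta_rot": [0, 0, 2], "translation": [-0.025, -0.003, 0], "hand": 0}, {"delta_rot": [0, 0, 2], "translation": [-0.025, 0, 0], "hand": 0}, {"delta_rot": [0, 0, 2], "translation": [-0.025, 0, 0], "hand": 0}, {"delta_rot": [0, 0, 2], "translation": [0, 0, 0], "hand": 0}, {"delta_rot": [0, 0, 0], "translation": [0, 0, 0], "hand": 0}])

```text
time_s: 9.55
tcp_pos: [0.5656, -0.0807, 0.2172]
orientation: [-0.505, 0.492, 0.511, 0.492]
force: [-0.9, -0.5, -0.6]
finger_gap: 0.0007
```

```bash
python3 -c "
from h import *
s,r=show();print(wc(s['tcp_pos']))
t=R.from_matrix(np.c_[[0,0,-1],np.r_[-Rc[:,0],0],np.r_[Rc[:,1],0]])
print('to cab-aligned',(r.inv()*t).as_rotvec(degrees=True))
f=np.load('top0.npz');P=cloud('top',f['d'])
m=(P[...,0]>.35)&(P[...,0]<.8)&(P[...,2]>.14)&(P[...,1]<-.26);print(P[m][:,1].max(),[ (round(a,2),round(float(P[m&(P[...,0]>a)&(P[...,0]<a+.1)][:,1].max()),3)) for a in (.4,.5,.6,.7) if (m&(P[...,0]>a)&(P[...,0]<a+.1)).any()])
p,d=optics.grab_frame('side');cv2.imwrite('pics/s2.png',cv2.resize(p[150:310,220:440,::-1],None,fx=3.5,fy=3.5,interpolation=cv2.INTER_CUBIC))"
```

```text
t 9.55 tcp [ 0.5656 -0.0807  0.2172] F [-0.9 -0.5 -0.6] gap 0.001
q [-0.3   0.57  0.66  1.67 -0.4   1.05  2.09]
[[-0.006 -0.999 -0.032]
 [ 0.006 -0.032  0.999]
 [-1.     0.006  0.006]]
[-0.16948575 -0.00274543]
to cab-aligned [ 0.14229651  0.34110302 -0.34873722]
-0.40387099775693547 [(0.4, -0.506), (0.5, -0.404), (0.6, -0.415), (0.7, -0.433)]
```

View pics/s2.png

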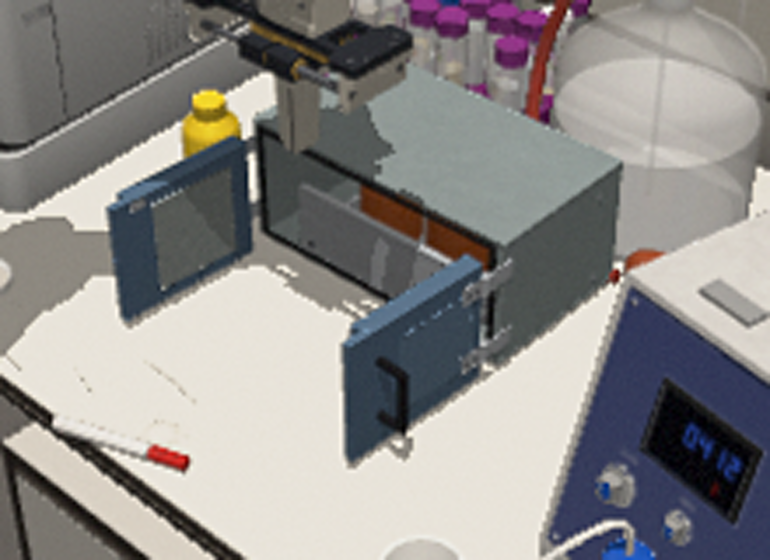

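The tray front sits inside the opening, with amber visible behind it and the bottles seemingly upright. I'll check the tray's x by depth.

```bash
python3 -c "
from h import *
p,d=optics.grab_frame('side');P=cloud('side',d);c=wc(P)
m=(abs(c[...,1])<.085)&(P[...,2]>.03)&(P[...,2]<.08)&(c[...,0]>-.13)&(c[...,0]<-.05)
print(m.sum(),np.percentile(c[m],[5,25,50,75,95],axis=0).round(4).tolist())
a=p.astype(int);am=(a[...,0]-a[...,2]>60)&(abs(c[...,1])<.11)&(c[...,0]>-.08)&(c[...,0]<.08)&(P[...,2]>.02)&(P[...,2]<.135)
q=np.c_[c[am],P[am][:,2]]
for sgn in(1,-1):
  k=q[q[:,1]*sgn>0];print(len(k),np.percentile(k,[2,50,98],axis=0).round(3).tolist() if len(k) else '')
"
```

```text
413 [[-0.0851, -0.0574], [-0.083, -0.0253], [-0.0815, 0.0087], [-0.0801, 0.0477], [-0.0778, 0.0769]]
109 [[-0.043, 0.008, 0.035], [-0.031, 0.021, 0.064], [-0.005, 0.046, 0.083]]
88 [[-0.043, -0.075, 0.048], [-0.036, -0.059, 0.069], [-0.01, -0.035, 0.087]]
```

Request:
apply_moves(steps=[{"delta_rot": [0.14, 0.34, -0.35], "translation": [0, 0.01, 0.033], "hand": 0}, {"delta_rot": [0, 0, 0], "translation": [0, 0.01, 0.033], "hand": 0}, {"delta_rot": [0, 0, 0], "translation": [0, 0.01, 0.033], "hand": 0}, {"delta_rot": [0, 0, 0], "translation": [0, 0.01, 0.034], "hand": 0}, {"delta_rot": [0, 0, 0], "translation": [0, 0.01, 0.034], "hand": 0}, {"delta_rot": [0, 0, 0], "translation": [0, 0.01, 0.034], "hand": 0}, {"delta_rot": [0, 0, 0], "translation": [0.025, 0, 0], "hand": 0}, {"delta_rot": [0, 0, 0], "translation": [0.025, 0, 0], "hand": 0}, {"delta_rot": [0, 0, 0], "translation": [0.025, 0, 0], "hand": 0}, {"delta_rot": [0, 0, 0], "translation": [0.025, 0, 0], "hand": 0}, {"delta_rot": [0, 0, 0], "translation": [0.025, 0, 0], "hand": 0}, {"delta_rot": [0, 0, 0], "translation": [0, 0, 0], "hand": 0}])

```text
time_s: 10.85
tcp_pos: [0.4939, 0.1179, 0.089]
orientation: [-0.504, 0.496, 0.509, 0.49]
force: [-1.0, 0.4, -0.2]
finger_gap: 0.0005
```

```bash
python3 -c "
from h import *
s,r=show();p0=wc(s['tcp_pos']);print(p0)
for sg,r_,f0 in((1,.115,93.6),(-1,.092,86)):
  print('side',sg); prev=None
  for f in np.r_[np.arange(f0,0,-8),0]:
    a=np.deg2rad(f);q=np.array([-.115-r_*np.sin(a),sg*(.167-r_*np.cos(a))])
    print(round(f,1),q.round(4),'tool y,z',None if prev is None else np.round([-(q-prev)[0],(q-prev)[1]],4));prev=q
"
```

```text
t 10.85 tcp [0.4939 0.1179 0.089 ] F [-1.   0.4 -0.2] gap 0.0
q [-0.64  0.64  0.56  1.98 -0.53  0.68  1.85]
[[-0.012 -1.    -0.027]
 [-0.001 -0.027  1.   ]
 [-1.     0.012 -0.   ]]
[-0.23518823  0.19783408]
side 1
93.6 [-0.2298  0.1742] tool y,z None
85.6 [-0.2297  0.1582] tool y,z [-0.0001 -0.016 ]
77.6 [-0.2273  0.1423] tool y,z [-0.0023 -0.0159]
69.6 [-0.2228  0.1269] tool y,z [-0.0045 -0.0154]
61.6 [-0.2162  0.1123] tool y,z [-0.0066 -0.0146]
53.6 [-0.2076  0.0988] tool y,z [-0.0086 -0.0135]
45.6 [-0.1972  0.0865] tool y,z [-0.0104 -0.0122]
37.6 [-0.1852  0.0759] tool y,z [-0.012  -0.0107]
29.6 [-0.1718  0.067 ] tool y,z [-0.0134 -0.0089]
21.6 [-0.1573  0.0601] tool y,z [-0.0145 -0.0069]
13.6 [-0.142   0.0552] tool y,z [-0.0153 -0.0049]
5.6 [-0.1262  0.0525] tool y,z [-0.0158 -0.0027]
0.0 [-0.115  0.052] tool y,z [-0.0112 -0.0005]
side -1
86 [-0.2068 -0.1606] tool y,z None
78 [-0.205  -0.1479] tool y,z [-0.0018  0.0127]
70 [-0.2015 -0.1355] tool y,z [-0.0035  0.0123]
62 [-0.1962 -0.1238] tool y,z [-0.0052  0.0117]
54 [-0.1894 -0.1129] tool y,z [-0.0068  0.0109]
46 [-0.1812 -0.1031] tool y,z [-0.0083  0.0098]
38 [-0.1716 -0.0945] tool y,z [-0.0095  0.0086]
30 [-0.161  -0.0873] tool y,z [-0.0106  0.0072]
22 [-0.1495 -0.0817] tool y,z [-0.0115  0.0056]
14 [-0.1373 -0.0777] tool y,z [-0.0122  0.004 ]
6 [-0.1246 -0.0755] tool y,z [-0.0126  0.0022]
0 [-0.115 -0.075] tool y,z [-0.0096  0.0005]
```

Request:
apply_moves(steps=[{"delta_rot": [0, 0, 0], "translation": [0, -0.0018, -0.008], "hand": 0}, {"delta_rot": [0, 0, 0], "translation": [0, -0.0018, -0.008], "hand": 0}, {"delta_rot": [0, 0, 0], "translation": [0, -0.0018, -0.008], "hand": 0}, {"delta_rot": [0, 0, 0], "translation": [0, 0, -0.008], "hand": 0}, {"delta_rot": [0, 0, 0], "translation": [0, 0, -0.008], "hand": 0}, {"delta_rot": [0, 0, 0], "translation": [0, -0.0012, -0.008], "hand": 0}, {"delta_rot": [0, 0, 0], "translation": [0, -0.0012, -0.008], "hand": 0}, {"delta_rot": [0, 0, 0], "translation": [0, -0.0022, -0.0077], "hand": 0}, {"delta_rot": [0, 0, 0], "translation": [0, -0.0022, -0.0077], "hand": 0}, {"delta_rot": [0, 0, 0], "translation": [0, -0.0033, -0.0073], "hand": 0}, {"delta_rot": [0, 0, 0], "translation": [0, -0.0033, -0.0073], "hand": 0}, {"delta_rot": [0, 0, 0], "translation": [0, -0.0043, -0.0067], "hand": 0}, {"delta_rot": [0, 0, 0], "translation": [0, -0.0043, -0.0067], "hand": 0}, {"delta_rot": [0, 0, 0], "translation": [0, -0.0052, -0.0061], "hand": 0}, {"delta_rot": [0, 0, 0], "translation": [0, -0.0052, -0.0061], "hand": 0}, {"delta_rot": [0, 0, 0], "translation": [0, 0, 0], "hand": 0}])

```text
time_s: 12.45
tcp_pos: [0.539, 0.0061, 0.0918]
orientation: [-0.506, 0.494, 0.507, 0.493]
force: [-0.2, 0.7, -0.2]
finger_gap: 0.0004
```

```bash
python3 -c "
from h import *
s,r=show();p0=wc(s['tcp_pos']);print(p0)
p,d=optics.grab_frame('side');cv2.imwrite('pics/s3.png',cv2.resize(p[150:310,220:440,::-1],None,fx=3.5,fy=3.5,interpolation=cv2.INTER_CUBIC))"
```

```text
t 12.45 tcp [0.539  0.0061 0.0918] F [-0.2  0.7 -0.2] gap 0.0
q [-0.4   0.67  0.55  1.89 -0.51  0.72  2.04]
[[-0.003 -1.    -0.026]
 [-0.001 -0.026  1.   ]
 [-1.     0.003 -0.001]]
[-0.19343835  0.0848251 ]
```

View pics/s3.png

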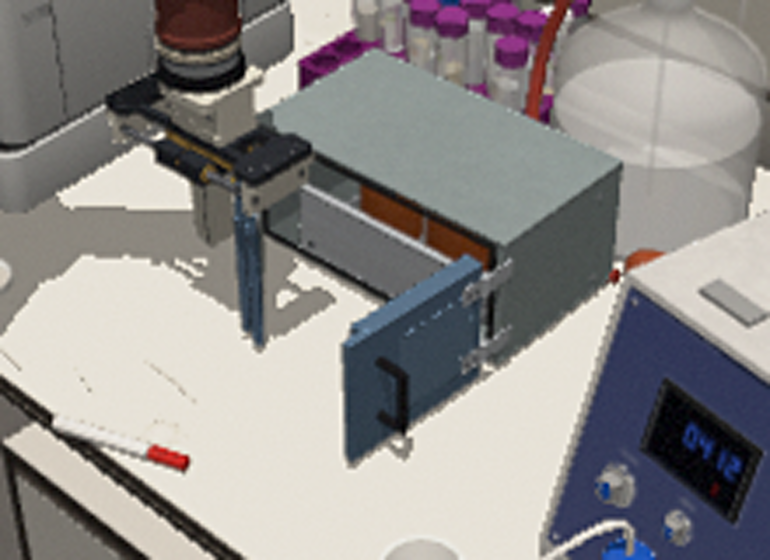

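The left leaf (edge-on at crop (250,290)) has swung to about 45° with the finger behind it, and the tray is still home. Continuing to shut it.

Request:
apply_moves(steps=[{"delta_rot": [0, 0, 0], "translation": [0, -0.005, -0.0054], "hand": 0}, {"delta_rot": [0, 0, 0], "translation": [0, -0.006, -0.0054], "hand": 0}, {"delta_rot": [0, 0, 0], "translation": [0, -0.0067, -0.0045], "hand": 0}, {"delta_rot": [0, 0, 0], "translation": [0, -0.0067, -0.0045], "hand": 0}, {"delta_rot": [0, 0, 0], "translation": [0, -0.0073, -0.0035], "hand": 0}, {"delta_rot": [0, 0, 0], "translation": [0, -0.0073, -0.0035], "hand": 0}, {"delta_rot": [0, 0, 0], "translation": [0, -0.0077, -0.0025], "hand": 0}, {"delta_rot": [0, 0, 0], "translation": [0, -0.0077, -0.0025], "hand": 0}, {"delta_rot": [0, 0, 0], "translation": [0, -0.0075, -0.0014], "hand": 0}, {"delta_rot": [0, 0, 0], "translation": [0, -0.005, -0.001], "hand": 0}, {"delta_rot": [0, 0, 0], "translation": [0, -0.003, 0], "hand": 0}, {"delta_rot": [0, 0, 0], "translation": [0, -0.003, 0], "hand": 0}, {"delta_rot": [0, 0, 0], "translation": [0, 0, 0], "hand": 0}])

```text
time_s: 13.8
tcp_pos: [0.6118, -0.0244, 0.0911]
orientation: [-0.506, 0.494, 0.508, 0.492]
force: [-0.8, -0.5, -0.1]
finger_gap: 0.0007
```

Request:
apply_moves(steps=[{"delta_rot": [0, 0, 0], "translation": [0, -0.002, 0], "hand": 0}, {"delta_rot": [0, 0, 0], "translation": [0, -0.002, 0], "hand": 0}, {"delta_rot": [0, 0, 0], "translation": [0, 0, 0], "hand": 0}])

```text
time_s: 14.1
tcp_pos: [0.6157, -0.0243, 0.0912]
orientation: [-0.506, 0.494, 0.508, 0.492]
force: [-0.2, 0.4, -0.9]
finger_gap: 0.0003
```

Request:
apply_moves(steps=[{"delta_rot": [0, 0, 0], "translation": [0, -0.002, 0], "hand": 0}, {"delta_rot": [0, 0, 0], "translation": [0, -0.002, 0], "hand": 0}, {"delta_rot": [0, 0, 0], "translation": [0, 0, 0], "hand": 0}])

```text
time_s: 14.4
tcp_pos: [0.6199, -0.0242, 0.0912]
orientation: [-0.506, 0.494, 0.508, 0.492]
force: [-0.3, -0.4, 0.0]
finger_gap: 0.0003
```

Request:
apply_moves(steps=[{"delta_rot": [0, 0, 0], "translation": [0, -0.002, 0], "hand": 0}, {"delta_rot": [0, 0, 0], "translation": [0, 0, 0], "hand": 0}])

```text
time_s: 14.6
tcp_pos: [0.6205, -0.0242, 0.0911]
orientation: [-0.505, 0.494, 0.509, 0.492]
force: [-3.3, 0.3, 2.8]
finger_gap: 0.0007
```

Request:
apply_moves(steps=[{"delta_rot": [0, 0, 0], "translation": [0, -0.003, 0], "hand": 0}, {"delta_rot": [0, 0, 0], "translation": [0, 0, 0], "hand": 0}])

```text
time_s: 14.8
tcp_pos: [0.6203, -0.0241, 0.091]
orientation: [-0.503, 0.496, 0.511, 0.49]
force: [-9.1, 0.9, 7.1]
finger_gap: 0.0002
```

```bash
python3 -c "
from h import *
s,r=show();p0=wc(s['tcp_pos']);print(p0)
for n in('side','top'):
  p,d=optics.grab_frame(n);P=cloud(n,d);c=wc(P)
  m=(c[...,1]>.0)&(c[...,1]<.15)&(P[...,2]>.02)&(P[...,2]<.14)&(c[...,0]>-.125)&(c[...,0]<-.09)
  print(n,m.sum())
  for a in np.arange(0,.15,.02):
    k=m&(c[...,1]>a)&(c[...,1]<a+.02)
    if k.any(): print(round(a,2),k.sum(),np.percentile(c[k][:,0],[5,50,95]).round(4))
"
```

```text
t 14.8 tcp [ 0.6203 -0.0241  0.091 ] F [-9.1  0.9  7.1] gap 0.0
q [-0.31  0.78  0.55  1.65 -0.49  0.88  2.04]
[[-0.014 -1.    -0.027]
 [ 0.003 -0.027  1.   ]
 [-1.     0.014  0.003]]
[-0.11311546  0.05216064]
side 968
0.0 208 [-0.1088 -0.1016 -0.0928]
0.02 179 [-0.1205 -0.1064 -0.1006]
0.04 112 [-0.1243 -0.1085 -0.1036]
0.06 74 [-0.1238 -0.1078 -0.1039]
0.08 112 [-0.1096 -0.1068 -0.1035]
0.1 124 [-0.1098 -0.1066 -0.1036]
0.12 115 [-0.1104 -0.1061 -0.1036]
0.14 44 [-0.1121 -0.1067 -0.1005]
top 73
0.0 54 [-0.105  -0.0947 -0.0918]
0.02 10 [-0.1058 -0.1051 -0.1045]
0.1 9 [-0.1066 -0.1059 -0.1053]
```

The left leaf is shut: its face is flat at cab x ≈ −107 mm and the stop resists. Now to the right leaf, inboard of its pull.

Request:
apply_moves(steps=[{"delta_rot": [0, 0, 0], "translation": [0, 0.01, 0], "hand": 0}, {"delta_rot": [0, 0, 0], "translation": [0, 0.02, 0], "hand": 0}, {"delta_rot": [0, 0, 0], "translation": [0, 0.02, 0], "hand": 0}, {"delta_rot": [0, 0, 0], "translation": [-0.026, 0, 0], "hand": 0}, {"delta_rot": [0, 0, 0], "translation": [-0.026, 0, 0], "hand": 0}, {"delta_rot": [0, 0, 0], "translation": [-0.026, 0, 0], "hand": 0}, {"delta_rot": [0, 0, 0], "translation": [-0.026, 0, 0], "hand": 0}, {"delta_rot": [0, 0, 0], "translation": [-0.026, 0, 0], "hand": 0}, {"delta_rot": [0, 0, 0], "translation": [0, 0.005, -0.031], "hand": 0}, {"delta_rot": [0, 0, 0], "translation": [0, 0.005, -0.031], "hand": 0}, {"delta_rot": [0, 0, 0], "translation": [0, 0.005, -0.031], "hand": 0}, {"delta_rot": [0, 0, 0], "translation": [0, 0.005, -0.031], "hand": 0}, {"delta_rot": [0, 0, 0], "translation": [0, 0.005, -0.031], "hand": 0}, {"delta_rot": [0, 0, 0], "translation": [0, 0.005, -0.031], "hand": 0}, {"delta_rot": [0, 0, 0], "translation": [0, 0.005, -0.031], "hand": 0}, {"delta_rot": [0, 0, 0], "translation": [0, 0.005, -0.031], "hand": 0}, {"delta_rot": [0, 0, 0], "translation": [0, 0, 0], "hand": 0}])

```text
time_s: 16.6
tcp_pos: [0.5401, -0.2812, 0.2221]
orientation: [0.505, -0.498, -0.504, -0.493]
force: [0.5, 0.0, -0.4]
finger_gap: 0.0003
```

```bash
python3 -c "
from h import *
s,r=show();print(wc(s['tcp_pos']))
t=R.from_matrix(np.c_[[0,0,-1],np.r_[-Rc[:,0],0],np.r_[Rc[:,1],0]])
print('to cab-aligned',(r.inv()*t).as_rotvec(degrees=True))
p,d=optics.grab_frame('side');P=cloud('side',d);c=wc(P)
m=(c[...,1]>.08)&(c[...,1]<.14)&(P[...,2]>.02)&(P[...,2]<.13)&(c[...,0]>-.145)&(c[...,0]<-.09);print('left face',np.median(c[m],axis=0))
"
```

```text
t 16.6 tcp [ 0.5401 -0.2812  0.2221] F [ 0.5  0.  -0.4] gap 0.0
q [ 0.07  0.61  0.63  1.56 -0.38  1.1   2.38]
[[-0.004 -1.    -0.019]
 [-0.005 -0.019  1.   ]
 [-1.     0.004 -0.005]]
[-0.20091686 -0.20243181]
to cab-aligned [-0.61491746 -0.28483085 -0.24238132]
left face [-0.10646732  0.10871883]
```

Request:
apply_moves(steps=[{"delta_rot": [-0.6, -0.3, -0.2], "translation": [0.026, 0, 0], "hand": 0}, {"delta_rot": [0, 0, 0], "translation": [0.026, 0, 0], "hand": 0}, {"delta_rot": [0, 0, 0], "translation": [0.026, 0, 0], "hand": 0}, {"delta_rot": [0, 0, 0], "translation": [0.026, 0, 0], "hand": 0}, {"delta_rot": [0, 0, 0], "translation": [0.026, 0, 0], "hand": 0}, {"delta_rot": [0, 0, 0], "translation": [0, 0, 0.01], "hand": 0}, {"delta_rot": [0, 0, 0], "translation": [0, 0, 0.01], "hand": 0}, {"delta_rot": [0, 0, 0], "translation": [0, 0, 0.01], "hand": 0}, {"delta_rot": [0, 0, 0], "translation": [0, 0, 0.01], "hand": 0}, {"delta_rot": [0, 0, 0], "translation": [0, 0, 0], "hand": 0}])

```text
time_s: 17.65
tcp_pos: [0.5412, -0.2315, 0.0926]
orientation: [-0.508, 0.488, 0.512, 0.492]
force: [0.0, -0.6, 0.6]
finger_gap: 0.0002
```

```bash
python3 -c "
from h import *
s,r=show();print(wc(s['tcp_pos']))
p,d=optics.grab_frame('side');cv2.imwrite('pics/s4.png',cv2.resize(p[150:310,220:440,::-1],None,fx=3.5,fy=3.5,interpolation=cv2.INTER_CUBIC))"
```

```text
t 17.65 tcp [ 0.5412 -0.2315  0.0926] F [ 0.  -0.6  0.6] gap 0.0
q [ 0.05  0.73  0.54  1.75 -0.5   0.81  2.44]
[[ 0.    -0.999 -0.041]
 [ 0.007 -0.041  0.999]
 [-1.    -0.001  0.007]]
[-0.19830061 -0.1527956 ]
```

View pics/s4.png

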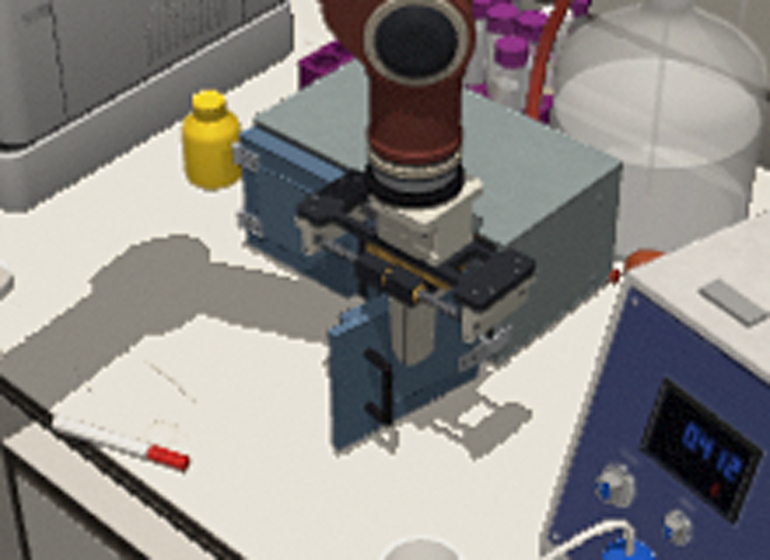

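The left leaf is shut. The finger sits on the right leaf's face at crop (415,330), between the hinge and the pull. I'll swing it shut.

Request:
apply_moves(steps=[{"delta_rot": [0, 0, 0], "translation": [0, -0.0016, 0.0056], "hand": 0}, {"delta_rot": [0, 0, 0], "translation": [0, -0.0016, 0.0056], "hand": 0}, {"delta_rot": [0, 0, 0], "translation": [0, -0.0024, 0.0053], "hand": 0}, {"delta_rot": [0, 0, 0], "translation": [0, -0.0024, 0.0053], "hand": 0}, {"delta_rot": [0, 0, 0], "translation": [0, -0.0031, 0.005], "hand": 0}, {"delta_rot": [0, 0, 0], "translation": [0, -0.0031, 0.005], "hand": 0}, {"delta_rot": [0, 0, 0], "translation": [0, -0.0038, 0.0045], "hand": 0}, {"delta_rot": [0, 0, 0], "translation": [0, -0.0038, 0.0045], "hand": 0}, {"delta_rot": [0, 0, 0], "translation": [0, -0.0043, 0.0039], "hand": 0}, {"delta_rot": [0, 0, 0], "translation": [0, -0.0043, 0.0039], "hand": 0}, {"delta_rot": [0, 0, 0], "translation": [0, -0.0048, 0.0033], "hand": 0}, {"delta_rot": [0, 0, 0], "translation": [0, -0.0048, 0.0033], "hand": 0}, {"delta_rot": [0, 0, 0], "translation": [0, -0.0052, 0.0026], "hand": 0}, {"delta_rot": [0, 0, 0], "translation": [0, -0.0052, 0.0026], "hand": 0}, {"delta_rot": [0, 0, 0], "translation": [0, -0.0055, 0.0018], "hand": 0}, {"delta_rot": [0, 0, 0], "translation": [0, -0.0055, 0.0018], "hand": 0}, {"delta_rot": [0, 0, 0], "translation": [0, 0, 0], "hand": 0}])

```text
time_s: 19.4
tcp_pos: [0.6007, -0.1672, 0.092]
orientation: [-0.508, 0.488, 0.511, 0.492]
force: [0.6, 0.2, -0.2]
finger_gap: 0.0005
```

Request:
apply_moves(steps=[{"delta_rot": [0, 0, 0], "translation": [0, -0.0055, 0.001], "hand": 0}, {"delta_rot": [0, 0, 0], "translation": [0, -0.003, 0.0005], "hand": 0}, {"delta_rot": [0, 0, 0], "translation": [0, 0, 0], "hand": 0}])

```text
time_s: 19.7
tcp_pos: [0.6084, -0.1659, 0.092]
orientation: [-0.508, 0.489, 0.511, 0.492]
force: [0.4, -0.5, 0.9]
finger_gap: 0.0009
```

```bash
python3 -c "
from h import *
s,r=show();print(wc(s['tcp_pos']))"
```

```text
t 19.7 tcp [ 0.6084 -0.1659  0.092 ] F [ 0.4 -0.5  0.9] gap 0.001
q [-0.08  0.78  0.55  1.63 -0.51  0.88  2.28]
[[-0.    -0.999 -0.038]
 [ 0.006 -0.038  0.999]
 [-1.     0.     0.006]]
[-0.12923469 -0.08918137]
```

Request:
apply_moves(steps=[{"delta_rot": [0, 0, 0], "translation": [0, -0.003, 0], "hand": 0}, {"delta_rot": [0, 0, 0], "translation": [0, -0.003, 0], "hand": 0}, {"delta_rot": [0, 0, 0], "translation": [0, -0.003, 0], "hand": 0}, {"delta_rot": [0, 0, 0], "translation": [0, -0.003, 0], "hand": 0}, {"delta_rot": [0, 0, 0], "translation": [0, -0.002, 0], "hand": 0}, {"delta_rot": [0, 0, 0], "translation": [0, 0, 0], "hand": 0}])

```text
time_s: 20.3
tcp_pos: [0.6222, -0.1654, 0.0919]
orientation: [-0.508, 0.489, 0.511, 0.492]
force: [-0.0, -0.2, -0.1]
finger_gap: 0.0001
```

Request:
apply_moves(steps=[{"delta_rot": [0, 0, 0], "translation": [0, -0.002, 0], "hand": 0}, {"delta_rot": [0, 0, 0], "translation": [0, -0.002, 0], "hand": 0}, {"delta_rot": [0, 0, 0], "translation": [0, 0, 0], "hand": 0}])

```text
time_s: 20.6
tcp_pos: [0.6253, -0.1654, 0.0919]
orientation: [-0.507, 0.49, 0.511, 0.491]
force: [-1.8, 0.3, 0.5]
finger_gap: 0.0002
```

Request:
apply_moves(steps=[{"delta_rot": [0, 0, 0], "translation": [0, -0.003, 0], "hand": 0}, {"delta_rot": [0, 0, 0], "translation": [0, -0.003, 0], "hand": 0}, {"delta_rot": [0, 0, 0], "translation": [0, 0, 0], "hand": 0}])

```text
time_s: 20.9
tcp_pos: [0.625, -0.1652, 0.0919]
orientation: [-0.503, 0.492, 0.515, 0.49]
force: [-14.2, 2.1, 9.8]
finger_gap: 0.001
```

```bash
python3 -c "
from h import *
s,r=show();print(wc(s['tcp_pos']))"
```

```text
t 20.9 tcp [ 0.625  -0.1652  0.0919] F [-14.2   2.1   9.8] gap 0.001
q [-0.08  0.81  0.56  1.56 -0.5   0.93  2.26]
[[-0.015 -0.999 -0.036]
 [ 0.01  -0.036  0.999]
 [-1.     0.015  0.01 ]]
[-0.11259918 -0.08901786]
```

Hard stop at the same x as the left leaf. Backing off clear of everything and checking.

Request:
apply_moves(steps=[{"delta_rot": [0, 0, 0], "translation": [0, 0.01, 0], "hand": 0}, {"delta_rot": [0, 0, 0], "translation": [0, 0.02, 0], "hand": 0}, {"delta_rot": [0, 0, 0], "translation": [0, 0.02, 0], "hand": 0}, {"delta_rot": [0, 0, 0], "translation": [0, 0.02, 0], "hand": 0}, {"delta_rot": [0, 0, 0], "translation": [-0.03, 0, 0], "hand": 0}, {"delta_rot": [0, 0, 0], "translation": [-0.03, 0, 0], "hand": 0}, {"delta_rot": [0, 0, 0], "translation": [-0.03, 0, 0], "hand": 0}, {"delta_rot": [0, 0, 0], "translation": [-0.03, 0, 0], "hand": 0}, {"delta_rot": [0, 0, 0], "translation": [-0.03, 0, 0], "hand": 0}, {"delta_rot": [0, 0, 0], "translation": [-0.03, 0, 0], "hand": 0}, {"delta_rot": [0, 0, 0], "translation": [0, 0, 0], "hand": 0}, {"delta_rot": [0, 0, 0], "translation": [0, 0, 0], "hand": 0}])

```text
time_s: 22.1
tcp_pos: [0.5624, -0.1689, 0.2725]
orientation: [-0.508, 0.489, 0.511, 0.492]
force: [0.6, 0.2, 0.5]
finger_gap: 0.0004
```

```bash
python3 -c "
from h import *
s,r=show()
p,d=optics.grab_frame('side');P=cloud('side',d);c=wc(P)
for a in np.arange(-.15,.15,.02):
    k=(c[...,1]>a)&(c[...,1]<a+.02)&(P[...,2]>.02)&(P[...,2]<.13)&(c[...,0]>-.16)&(c[...,0]<-.09)
    if k.any(): print(round(a,2),k.sum(),np.percentile(c[k][:,0],[5,25,50,75,95]).round(4))
cv2.imwrite('pics/s5.png',cv2.resize(p[150:350,210:440,::-1],None,fx=3,fy=3,interpolation=cv2.INTER_CUBIC))"
```

```text
t 22.1 tcp [ 0.5624 -0.1689  0.2725] F [0.6 0.2 0.5] gap 0.0
q [-0.15  0.54  0.67  1.55 -0.36  1.19  2.2 ]
[[ 0.001 -0.999 -0.038]
 [ 0.006 -0.038  0.999]
 [-1.    -0.001  0.006]]
-0.15 185 [-0.1088 -0.1068 -0.1048 -0.1027 -0.0918]
-0.13 145 [-0.1093 -0.108  -0.106  -0.1044 -0.1022]
-0.11 142 [-0.1096 -0.1074 -0.106  -0.1048 -0.1033]
-0.09 143 [-0.1099 -0.1075 -0.106  -0.1049 -0.1032]
-0.07 130 [-0.1092 -0.1072 -0.1059 -0.1047 -0.1027]
-0.05 157 [-0.1355 -0.108  -0.1062 -0.1046 -0.1023]
-0.03 164 [-0.1353 -0.1195 -0.1071 -0.1051 -0.1025]
-0.01 72 [-0.1077 -0.1057 -0.1046 -0.1035 -0.1016]
0.01 139 [-0.1092 -0.1071 -0.1055 -0.1036 -0.1014]
0.03 121 [-0.1091 -0.108  -0.1059 -0.1044 -0.102 ]
0.05 128 [-0.1097 -0.1079 -0.1065 -0.1051 -0.1031]
0.07 113 [-0.1101 -0.1084 -0.1067 -0.1053 -0.1028]
0.09 123 [-0.1097 -0.108  -0.1064 -0.1049 -0.1027]
0.11 108 [-0.1096 -0.1077 -0.1065 -0.1051 -0.1023]
0.13 96 [-0.1107 -0.1079 -0.1066 -0.1048 -0.1026]
```

View pics/s5.png

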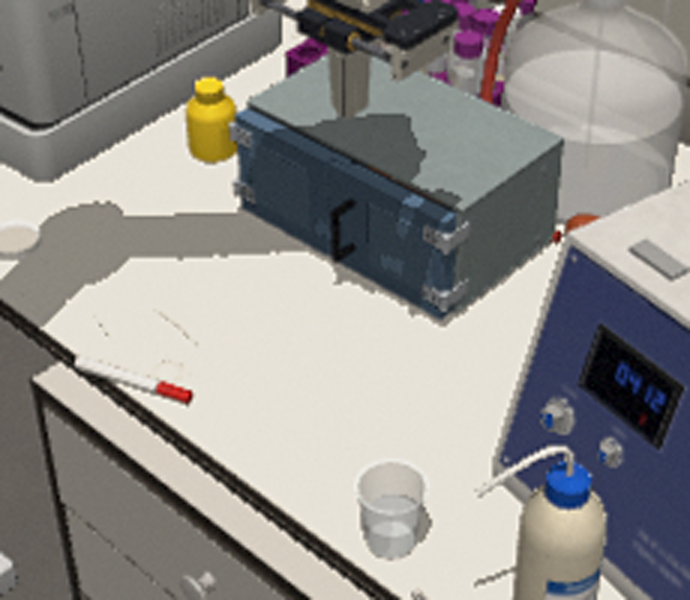

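Both leaves are flush across the full width, the gripper is clear, and the bystanders haven't moved. Handing in.

```bash
python3 -c "
from cell import env
print(env.sign_off())"
```

```text
the job is handed in; nothing more can be done
None
```

The tray is fully home with both amber bottles on it, and the cabinet is shut: left leaf first, then the right leaf with its flange over the left. I handed the job in at about 22 s.

- **Tray:** its front measured cab x ≈ −82 mm (home is −83 mm), and it pressed against its stop. Both bottles were upright on it just before I shut the leaves. I couldn't see them after that.
- **Leaves:** both outer faces lay flush at cab x ≈ −106 mm across the full width (shut is −107 mm). Each stopped firmly against its hard stop, and neither sprang back.
- **Forces and surroundings:** the highest force reading I saw was about 17 N. The cup, wash bottle and yellow bottle looked undisturbed in the last picture, and the dish was only partly in view. The gripper ended well above the cabinet, touching nothing.
- **One hitch:** the first tilt of the fingers ran into a wrist joint's range limit at 0.01 rad, and the arm stopped short there. I eased the tilt back and carried on; no later move was held up by a joint limit.

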